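# Eject the boss block and trap it on the ramp

### The arm

A 6-joint arm with a two-finger parallel gripper is mounted at the origin on a cart in front of the work surface, level with it; the furniture and walls round the work are solid. World frame = base frame: x ahead of the robot, y to its left, z up, the work surface at z = 0. Lengths are in m, angles in degrees, forces in N, time in s.
With the tool pointing down it reaches from about 0.4 to 0.825 m from the base axis. Payload 7 kg.
Tool frame: the origin (TCP) lies at the very end of the fingers, on their centre line; the grasp point (between the pads) lies 19 mm behind it (ctrl.hold_point_z is the distance from the TCP to the grasp point, in m); z points along the fingers, y is the line along which they close (so a half turn about z gives the same grasp; the last joint's range is limited). The gripper opens to 88 mm and grips with 3 to 60 N. Pads are 19 mm wide; open, the fingers measure 130 mm over their backs; the gripper's body (78 mm by 193 mm) begins 47 mm behind the grasp point.
Start: joints at [83.543, 20.546, 0.682, 0, -70.136, -16.507], TCP at [0.263, 0.621, 0.203] pointing down, gripper open.
Joint ranges: [-176.03, 176.03], [-82.01, 121.73], [-58.28, 71.71], [-173.87, 95.51], [-174.79, -0.11], [-173.66, 173.66]. Speed limits (degrees/s): [136.94, 136.94, 172.46, 180, 180, 180].

### API

Orientations are given as [roll, pitch, yaw] about the fixed x, y, z axes, in that order (R = Rz(yaw) Ry(pitch) Rx(roll)).
In Python, from plant import sensors, viewer, workorder, ctrl gives the robot as it stands.
- The arm moves only by the shell command python3 -m pendant 'ROWS'. ROWS is JSON, a list of rows, each a list of 3 entries, a list of its own where there are three numbers: the opening, from -1 (shut) to 1 (fully open), so that 0 is half open, then the shift along the tool's x, y, z in m, then the turn, a rotation vector about the tool's x, y, z in degrees. A call has 1 to 10 rows; each row is the pose to reach, as a shift and turn from the pose commanded when the call began, along the tool's axes at that moment; what a row does not reach only later rows make up. A row lasts 1/12 s, in which the tool goes at most 41.7 mm and 7.16 degrees, less where a joint would pass 70% of its speed; a pose out of reach is approached as far as the arm can. A call with a gripper value outside its range is refused whole. The fingers move at their own pace and stop on an object; the grip force is fixed at half the most. Time passes only in rows, so rows that repeat a pose let the fingers close. It gives the time, the measured TCP pose, the force, the opening and the grip force at its end, in the units of the state.
- sensors.get_obs(): the state, without advancing time (a new reading comes with each control period).
- viewer.snapshot(name): name is "scene" or "top" or "wrist"; returns the picture (384x512x3 uint8, red, green, blue); there is no depth.
- viewer.camera_params(name): a dict with "fx", "fy", "cx", "cy" (pixels), "extrinsics" (4x4, takes a point from world to camera coordinates). Camera axes: x right, y up, looking along -z (the intrinsics and any distortion apply to the point x, -y, -z); pixel columns grow to the right and rows downward; lengths in m; the calibration is good to about 2 mm. A picture is of the moment at which its call begins: read the wrist's pose just before it. camera_params takes no time and is no camera call; for the wrist camera it gives the pose at the moment of the call.
- workorder.close_job(): hands the job in; it is judged then, once.
The state is a dict: "clock": time; "joint_pos": joint angles; "qvel": joint speeds; "tau": joint torques, N m; "tool_pos": TCP position; "orientation": TCP orientation; "force": force on the tool from outside, world axes, zero at the start; "moment": the same for the moment, N m; "opening": finger opening in m; "gripper_force": force on a finger pad.
Only numpy, scipy, OpenCV 4.12 (cv2) and the standard library are available. Lean on these libraries where they do the work, as an engineer would, in place of code of your own. Each camera call takes 0.05 s, during which the arm holds its last target. There are 200 camera calls.

### The job

Pop the block with the round boss out of the spring ejector on the bench: press down the release key beside its lane with one finger, and with the other finger stop the block on the ramp before it slides off the front end. Do not lift the block, and leave the flat block in its pocket and everything else on the table where it is. Finish while holding it so: the key still pressed down, and the block at rest on the ramp against your finger.

Things in the scene. Friction and masses are not known exactly. Their poses are not given: they have to be found in the camera images.
- ejector_jig: fixed two-lane ejector: grey base plate about 210 mm deep, 200 mm wide; its ramp falls 15 degrees to the front (its -x, roughly towards the robot); raised backstop at the rear, top about 105 mm above the table, with a spring plunger behind each pocket (1 to 2 N) that kicks a freed block out 14 mm. Origin on the table under the middle of the gates; x to the rear, y left, z up.
- ramp: aluminium ramp, two lanes 45 mm wide (centres y = +27 and -27 mm), rails 12 mm high, outer ones 5 mm thick. Origin on the deck between the gates, 53 mm above the table; x up the slope, y left, z square to the deck. Pockets at x = 0 to 43 mm; open lane down to x = -120 mm, its end 22 mm above the table. Deck slippery (friction 0.1): a freed block slides off in under a second unless stopped.
- boss_block: steel block 42 x 42 x 26 mm high with a round boss (26 mm diameter, 12 mm high) on top, 0.3 kg: the one to eject. Starts in the left or the right pocket, against the gate. Origin at the centre of its underside; x up the slope, z out of its top. Seated, its origin is at x = +21.5 mm on the ramp; stop it with its centre between x = -3 and -95 mm.
- flat_block: the same steel block, 42 x 42 x 26 mm, with a flat top with four small holes and no boss, in the other pocket; it must stay there. Origin at the centre of its underside.
- key_left_top (a point): centre of the top of the left release key, a ribbed dark steel pad 30 x 30 mm, level, outside the left outer rail (50 mm to the left of the left lane's centre line), 56 mm above the table when up, with free space around it. It moves with the key.
- key_right_top (a point): the same for the right release key, 50 mm to the right of the right lane's centre line.
- lane_left (a point): point on the deck in the middle of the left lane, straight beside the left key, 58 mm down the slope from the gate, 38 mm above the table. A fingertip standing here stops the block. The fully pressed key's top is still 8 mm higher than this point, so two level fingertips can stand one on the key, the other in the lane.
- lane_right (a point): the same in the middle of the right lane, beside the right key.
- key_left (a joint): left release key, m pressed: 0 up, 0.010 at its stop. Moves straight down against a spring (2.4 N up to 5.4 N, with up to 3 N more while its gate carries a block) and springs up when let go. The left lane's gate is part of it and clears the deck at about 0.006; then the block pops out.
- key_right (a joint): the same for the right key and the gate of the right lane.
- spanner: combination spanner 179 mm long, 8 mm high, lying left of the ejector; origin under its middle. Leave it alone.
- screwdriver: screwdriver with an amber handle, 188 mm long, 29 mm high, lying at the front edge of the table, left of the middle; origin under its middle. Leave it alone.
- level: yellow torpedo level 42 x 227 x 22 mm lying behind right of the ejector; origin under its middle. Leave it alone.
- tape: tape measure 39 x 83 x 66 mm behind the ejector; origin under its middle. Leave it alone.
- end_mill: end mill 28 mm diameter, 110 mm high, standing left of the green vice; origin at the centre of its foot. Leave it alone.
- tin: grease tin 68 mm diameter, 53 mm high, on the left; origin at the centre of its foot. Leave it alone.
- carton: open yellow carton 70 x 119 x 99 mm at the left; origin under its middle. Leave it alone.
- steel_square: steel try square 102 x 166 x 15 mm lying left of the middle; origin under its middle. Leave it alone.
Mind the look-alikes: they are no part of the job. Leave any black, orange or red look-alike of the boss_block alone.

How it is judged:
By the outcome, as a careful person would: the job done as asked, in the order asked, and still so for the second after the job is handed in, while the arm keeps its last pose, push and grip.
It also fails if it takes over 29 s, if anything falls off the work surface, if the arm or the gripper's body presses on something with over 40 N, if the wrist force passes 120 N, or if a joint passes its speed limit or range.

## Working session

There is one attempt and no reset: what is moved stays moved. The work goes in short steps, Python scripts to look and compute and a shell command to move; the robot and the scene stay as the last step left them, time stands still between calls to the robot, and variables do not carry over. Pictures are saved under pics/ and viewed, at most 10 in all, crops included, and the job is handed in when it is done.

```bash
ls; mkdir -p pics; python3 - <<'E'
from plant import sensors, viewer, ctrl
import cv2, numpy as np
o=sensors.get_obs(); print({k:np.round(v,4).tolist() for k,v in o.items()}, ctrl.hold_point_z)
for n in ("top","scene"):
    im=viewer.snapshot(n); cv2.imwrite(f"pics/{n}.png",im[:,:,::-1])
    p=viewer.camera_params(n); print(n,{k:np.round(v,4).tolist() for k,v in p.items()})
a=cv2.imread("pics/top.png");cv2.imwrite("pics/top_b.png",cv2.resize(a,(800,600),interpolation=cv2.INTER_CUBIC))
E
```

```text
pics
{'clock': 0.0, 'joint_pos': [83.5429, 20.5898, 0.634, -0.0184, -70.1355, -16.5078], 'qvel': [-0.0289, 0.011, 0.0199, -0.0509, 0.007, 0.0052], 'tau': [0.0018, -58.2721, 29.3052, 6.9972, 0.0068, -0.0002], 'tool_pos': [0.2632, 0.621, 0.2017], 'orientation': [179.9077, -0.0093, -22.9712], 'force': [-1.1783, 0.1621, -0.1757], 'moment': [-0.0608, 0.006, -0.0292], 'gripper_force': 0.0, 'opening': 0.0878} 0.0188
top {'fx': 466.1788, 'fy': 466.1788, 'cx': 257.1043, 'cy': 192.0406, 'extrinsics': [[0.0058, -1.0, -0.0039, 0.008], [0.9842, 0.005, 0.1768, -0.5895], [-0.1768, -0.0049, 0.9842, -1.5113], [0.0, 0.0, 0.0, 1.0]]}
scene {'fx': 438.9387, 'fy': 438.9387, 'cx': 264.6389, 'cy': 189.1719, 'extrinsics': [[0.7084, -0.7057, -0.0119, -0.414], [0.5059, 0.4959, 0.7058, -0.3433], [-0.4922, -0.506, 0.7083, -0.8539], [0.0, 0.0, 0.0, 1.0]]}
```

View pics/top_b.png

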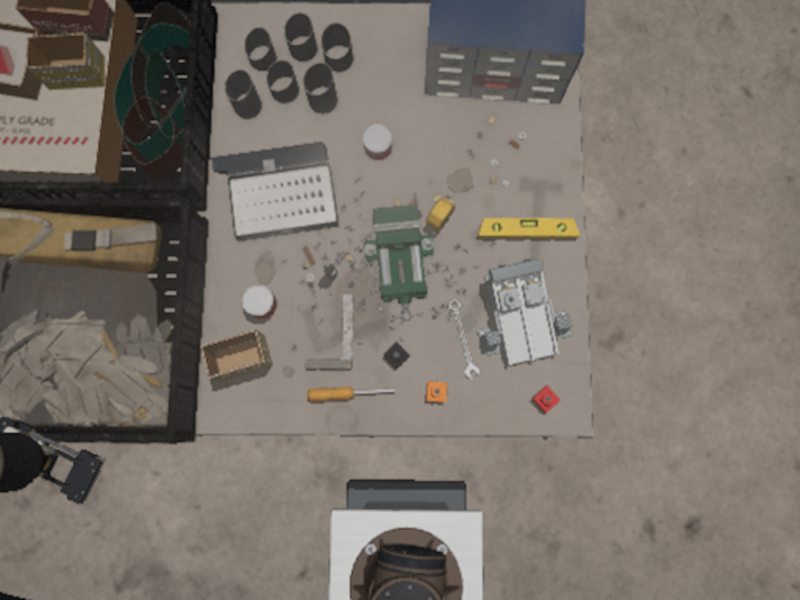

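View pics/scene.png

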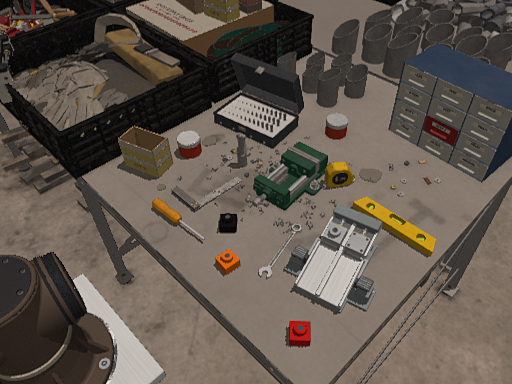

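The ejector is at about (525,312) in the enlarged top view, with its keys at (490,342) and (562,324). The boss seems to be in the left pocket, so I'll enlarge that area.

```bash
python3 - <<'E'
import cv2, numpy as np
a=cv2.imread("pics/top.png")[160:240,300:370]; b=cv2.imread("pics/scene.png")[195:315,275:395]
cv2.imwrite("pics/c.png",np.hstack([cv2.resize(a,(400,457),interpolation=cv2.INTER_CUBIC),cv2.resize(b,(400,400),interpolation=cv2.INTER_CUBIC)[:457] if 0 else cv2.copyMakeBorder(cv2.resize(b,(400,400),interpolation=cv2.INTER_CUBIC),0,57,0,0,0)]))
E
```

```text
(no output)
```

View pics/c.png

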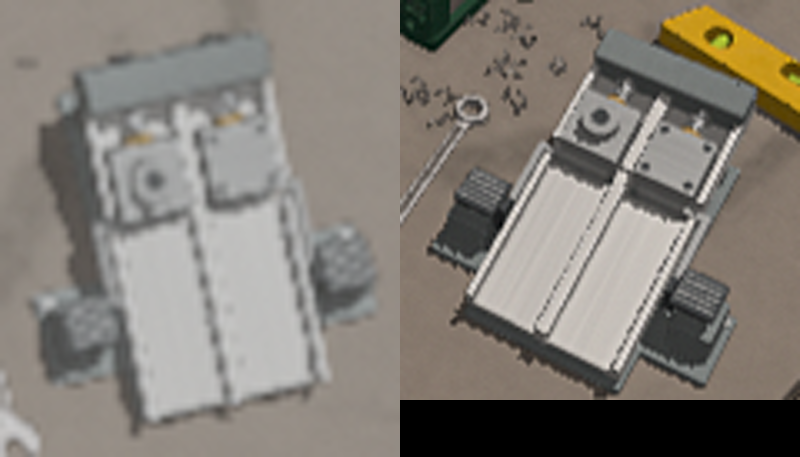

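The boss is in the left pocket and the flat block is in the right one. In full-image top-view pixels, the left key is at about (315.4,216.4) and the right key at about (360.4,205.2).

```bash
cat > h.py <<'E'
import numpy as np
from plant import viewer, sensors
from scipy.spatial.transform import Rotation as R
def ray(p,uv):
    E=np.array(p["extrinsics"]); A=E[:3,:3]; c=-A.T@E[:3,3]
    d=A.T@np.array([(uv[0]-p["cx"])/p["fx"],-(uv[1]-p["cy"])/p["fy"],-1]); return c,d
def onz(p,uv,z):
    c,d=ray(p,uv); return c+d*(z-c[2])/d[2]
def tri(p,a,q,b):
    c,d=ray(p,a);e,f=ray(q,b); s=np.linalg.lstsq(np.c_[d,-f],e-c,rcond=None)[0]
    return (c+d*s[0]+e+f*s[1])/2
def proj(p,X):
    E=np.array(p["extrinsics"]);x=E[:3,:3]@X+E[:3,3]; return np.array([p["cx"]-p["fx"]*x[0]/x[2], p["cy"]+p["fy"]*x[1]/x[2]])
E
python3 - <<'E'
from h import *
p=viewer.camera_params("top"); L=onz(p,(315.4,216.4),.056); Rr=onz(p,(360.4,205.2),.056)
d=L-Rr; yaw=np.degrees(np.arctan2(-d[0],d[1])); print(L,Rr,np.linalg.norm(d),yaw)
w=viewer.camera_params("wrist"); E=np.array(w["extrinsics"]); c=-E[:3,:3].T@E[:3,3]
o=sensors.get_obs(); T=R.from_euler('xyz',o["orientation"],degrees=True).as_matrix()
print({k:w[k] for k in w if k!="extrinsics"}, "cam in tool",T.T@(c-o["tool_pos"]), "view dir tool",T.T@E[:3,:3].T@[0,0,-1])
for y in (yaw,):
    print("key+lane mid", L+0.025*np.array([np.sin(np.radians(y)),-np.cos(np.radians(y)),0]))
E
```

```text
[ 0.50781657 -0.18250724  0.056     ] [ 0.54612579 -0.3327652   0.056     ] 0.15506466168044508 14.30320656139032
{'fx': 265.88737669582844, 'fy': 265.88737669582844, 'cx': 248.00473857219558, 'cy': 192.98277031613935} cam in tool [ 0.06883041 -0.00024915 -0.18146813] view dir tool [-0.25663801 -0.00135529  0.96650664]
key+lane mid [ 0.5139929  -0.20673229  0.056     ]
```

```bash
python3 -m pendant '[[-0.34,[0.554,0.664,0],[0,0,-37.3]],[-0.34,[0.554,0.664,0],[0,0,-37.3]],[-0.34,[0.554,0.664,0],[0,0,-37.3]],[-0.34,[0.554,0.664,0],[0,0,-37.3]],[-0.34,[0.554,0.664,0],[0,0,-37.3]],[-0.34,[0.554,0.664,0],[0,0,-37.3]],[-0.34,[0.554,0.664,0],[0,0,-37.3]],[-0.34,[0.554,0.664,0],[0,0,-37.3]],[-0.34,[0.554,0.664,0],[0,0,-37.3]],[-0.34,[0.554,0.664,0],[0,0,-37.3]]]'
```

```text
clock: 0.93
tool_pos: [0.3842, 0.2207, 0.2026]
orientation: [-180.0, -0.0, 14.4]
force: [1.5, -0.2, 0.4]
opening: 0.0301
gripper_force: 0.0
```

```bash
python3 -m pendant '[[-0.34,[0.0195,0.447,0.04],[0,0,0]],[-0.34,[0.0195,0.447,0.04],[0,0,0]],[-0.34,[0.0195,0.447,0.04],[0,0,0]],[-0.34,[0.0195,0.447,0.04],[0,0,0]],[-0.34,[0.0195,0.447,0.04],[0,0,0]],[-0.34,[0.0195,0.447,0.04],[0,0,0]],[-0.34,[0.0195,0.447,0.04],[0,0,0]],[-0.34,[0.0195,0.447,0.04],[0,0,0]],[-0.34,[0.0195,0.447,0.04],[0,0,0]],[-0.34,[0.0195,0.447,0.04],[0,0,0]]]' && python3 -m pendant '[[-0.34,[0.0015,0.033,0],[0,0,0]],[-0.34,[0.0015,0.033,0],[0,0,0]],[-0.34,[0.0015,0.033,0],[0,0,0]]]'
python3 - <<'E'
from h import *
import cv2
p=viewer.camera_params("wrist"); o=sensors.get_obs(); im=viewer.snapshot("wrist")
import json; json.dump({k:np.array(v).tolist() for k,v in p.items()},open("w.json","w"))
print(o["tool_pos"],o["orientation"],o["opening"],o["force"])
cv2.imwrite("pics/w1.png",cv2.resize(im[:,:,::-1],None,fx=1.5625,fy=1.5625,interpolation=cv2.INTER_CUBIC))
E
```

```text
clock: 1.77
tool_pos: [0.5045, -0.1767, 0.1652]
orientation: [-180.0, 0.0, 14.3]
force: [1.2, 2.0, 1.5]
opening: 0.0288
gripper_force: 0.0
clock: 2.02
tool_pos: [0.5136, -0.2078, 0.1644]
orientation: [-180.0, 0.1, 14.1]
force: [-0.2, -0.5, -0.7]
opening: 0.0289
gripper_force: 0.0
[ 0.51361407 -0.20776481  0.16442844] [-1.79959605e+02  1.10881669e-01  1.41253050e+01] 0.028910924302897666 [-0.20408658 -0.53744871 -0.69742644]
```

View pics/w1.png

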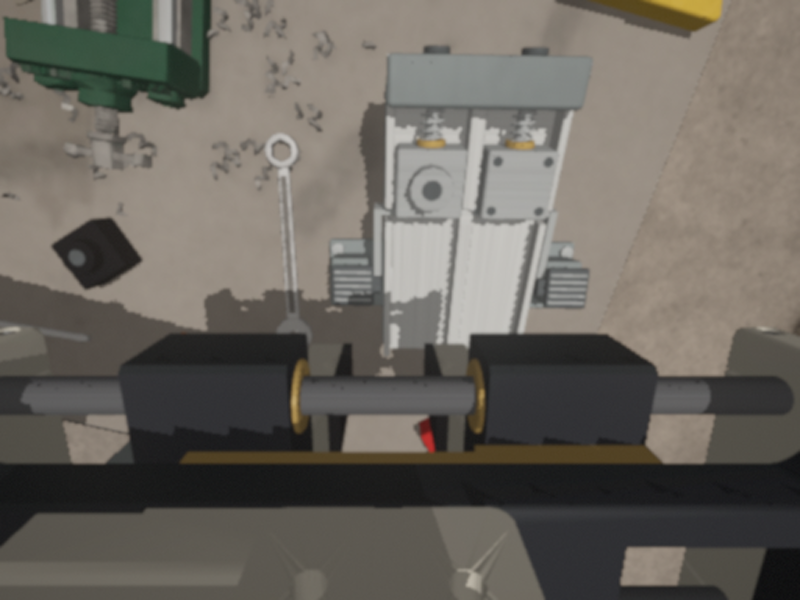

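The wrist view shows the jig clearly, with the left key at (352,282), the right key at (567,288) and the boss at (431,189). The fingertips are at about (330,345) and (440,345).

```bash
python3 - <<'E'
from h import *
import json,cv2
p=json.load(open("w.json")); s=1/1.5625
g=lambda u,v,z:onz(p,(u*s,v*s),z)
L=g(352,282,.056);K=g(567,288,.056);d=L-K;yaw=np.arctan2(-d[0],d[1])
print(L,K,np.linalg.norm(d),np.degrees(yaw))
ex=np.array([np.cos(yaw),np.sin(yaw),0]);ey=np.array([-np.sin(yaw),np.cos(yaw),0])
for n,q in dict(boss=g(432,188,.096),hub_left_edge=g(386,300,.053),c=g(460,215,.065)).items(): print(n,(q-(L+K)/2)@ex,(q-(L+K)/2)@ey)
o=np.array([.5136,-.2078,0]); print("target", L-.025*ey)
im=cv2.imread("pics/w1.png")[200:380,290:490]; cv2.imwrite("pics/w1c.png",cv2.resize(im,None,fx=3.3,fy=3.3))
for y in (-.025,.025):
    q=np.array([.5136,-.2078,.1644])+ey*y; print(proj(p,q)/s)
E
```

```text
[ 0.51354974 -0.18101983  0.056     ] [ 0.5467619  -0.33111455  0.056     ] 0.15372531494075556 12.477061520856283
boss 0.06582608588250219 0.027515273600836894
hub_left_edge -0.013360182800644039 0.05226382174556105
c 0.04939085442535463 0.004875084093089456
target [ 0.51895096 -0.20542939  0.056     ]
[442.27477244 346.62820863]
[334.74540836 343.71752307]
```

View pics/w1c.png

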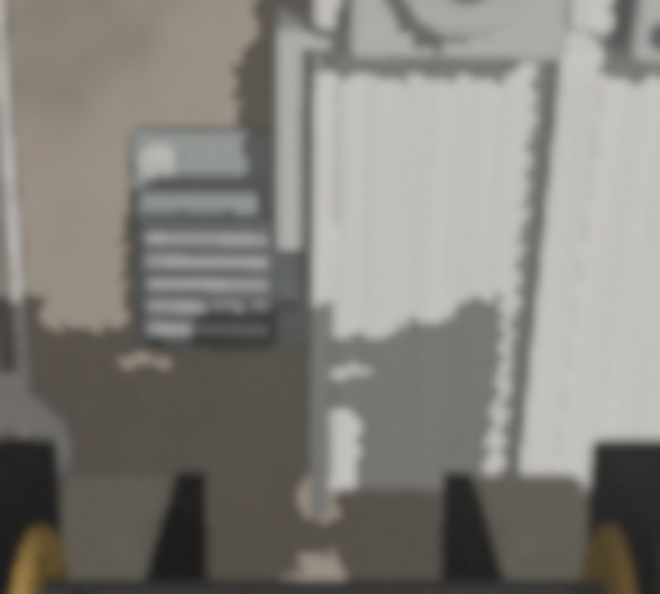

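```bash
python3 -m pendant '[[-0.34,[0.0058,-0.0009,0.03],[0,0,1.3]],[-0.34,[0.0058,-0.0009,0.06],[0,0,1.3]],[-0.34,[0.0058,-0.0009,0.085],[0,0,1.3]],[-0.34,[0.0058,-0.0009,0.096],[0,0,1.3]],[-0.34,[0.0058,-0.0009,0.096],[0,0,1.3]],[-0.34,[0.0058,-0.0009,0.096],[0,0,1.3]]]'
python3 - <<'E'
from h import *
import cv2
p=viewer.camera_params("wrist"); o=sensors.get_obs(); im=viewer.snapshot("wrist"); sc=viewer.snapshot("scene")
print(o["tool_pos"],o["orientation"],o["opening"],o["force"])
a=cv2.resize(im[60:260,150:400,::-1],(400,320),interpolation=cv2.INTER_CUBIC);b=cv2.resize(sc[170:290,260:410,::-1],(400,320),interpolation=cv2.INTER_CUBIC)
cv2.imwrite("pics/w2.png",np.hstack([a,b]))
E
```

```text
clock: 2.57
tool_pos: [0.5198, -0.2031, 0.0702]
orientation: [180.0, 0.0, 13.1]
force: [0.9, -0.5, 1.1]
opening: 0.029
gripper_force: 0.0
[ 0.5197959  -0.20311393  0.07021156] [1.79980852e+02 1.47907720e-02 1.31297416e+01] 0.028978362057636195 [ 0.85079677 -0.53093844  1.09929314]
```

View pics/w2.png

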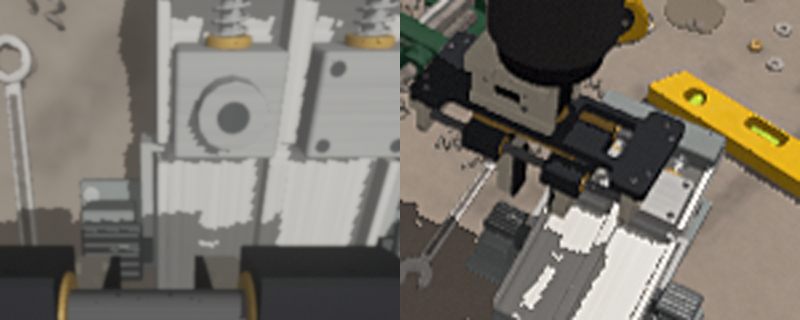

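The left key spans crop columns 83–143 and the fingers come down level with its front half. I'll check that numerically.

```bash
python3 - <<'E'
from h import *
p=viewer.camera_params("wrist"); o=sensors.get_obs(); print(o["tool_pos"])
t=o["tool_pos"]
g=lambda u,v,z:onz(p,(u/1.6+150,v/1.6+60),z)
y=np.radians(12.8);ex=np.array([np.cos(y),np.sin(y),0]);ey=np.array([-ex[1],ex[0],0])
for n,q in dict(keyrearL=g(84,223,.056),keyrearR=g(141,223,.056),boss=g(233,118,.0953)).items(): print(n,np.round([(q-t)@ex,(q-t)@ey],4))
E
```

```text
[ 0.52085561 -0.20350112  0.07139335]
keyrearL [0.0116 0.0356]
keyrearR [0.0118 0.0081]
boss [ 0.0628 -0.0269]
```

```bash
python3 -m pendant '[[-0.34,[-0.0035,0.0022,0],[0,0,0]],[-0.34,[-0.0035,0.0022,0.008],[0,0,0]],[-0.34,[-0.0035,0.0022,0.016],[0,0,0]],[-0.34,[-0.0035,0.0022,0.022],[0,0,0]],[-0.34,[-0.0035,0.0022,0.026],[0,0,0]],[-0.34,[-0.0035,0.0022,0.026],[0,0,0]],[-0.34,[-0.0035,0.0022,0.026],[0,0,0]],[-0.34,[-0.0035,0.0022,0.026],[0,0,0]]]'
python3 - <<'E'
from h import *
import cv2
o=sensors.get_obs(); im=viewer.snapshot("wrist"); sc=viewer.snapshot("scene")
print(o["tool_pos"],o["orientation"],o["opening"],o["force"])
a=cv2.resize(im[60:260,150:400,::-1],(400,320),interpolation=cv2.INTER_CUBIC);b=cv2.resize(sc[170:290,260:410,::-1],(400,320),interpolation=cv2.INTER_CUBIC)
cv2.imwrite("pics/w3.png",np.hstack([a,b]))
E
```

```text
clock: 3.33
tool_pos: [0.5167, -0.2068, 0.0435]
orientation: [180.0, 0.0, 13.0]
force: [-0.1, -0.9, 0.6]
opening: 0.0283
gripper_force: 0.0
[ 0.51674214 -0.20677447  0.04353843] [1.79994730e+02 9.71207789e-03 1.30398394e+01] 0.028301903508401952 [-0.10293313 -0.93228727  0.64342074]
```

View pics/w3.png

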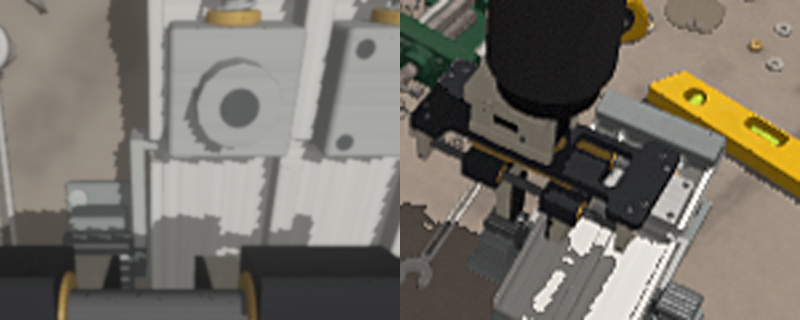

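The tool reads z = 43.5 mm with almost no force, and the block hasn't popped. I'll take a closer look at the fingers and the key.

```bash
python3 - <<'E'
from h import *
import cv2
p=viewer.camera_params("wrist");s=viewer.camera_params("scene")
im=viewer.snapshot("wrist"); sc=viewer.snapshot("scene"); o=sensors.get_obs()
t=np.array(o["tool_pos"]);y=np.radians(13);ey=np.array([-np.sin(y),np.cos(y),0])
print(o["clock"],t,o["force"],o["joint_pos"])
for k in(-.025,.025): print(proj(p,t+k*ey),proj(s,t+k*ey))
a=cv2.convertScaleAbs(cv2.resize(im[150:260,170:290,::-1],(400,367),interpolation=cv2.INTER_CUBIC),alpha=1.8);b=cv2.convertScaleAbs(cv2.resize(sc[220:300,270:357,::-1],(400,367),interpolation=cv2.INTER_CUBIC),alpha=1.8)
cv2.imwrite("pics/w4.png",np.hstack([a,b]))
E
```

```text
3.5333 [ 0.51681835 -0.20670813  0.04382016] [-0.14706072  0.56326088 -0.11057468] [-1.64204620e+00  1.84562904e+01 -2.58293925e+01  2.73360274e-03
 -4.56869843e+01  1.04678112e+02]
[283.00252486 220.96460671] [318.70746006 263.31246277]
[214.13681707 220.94023454] [298.72994528 253.615086  ]
```

View pics/w4.png

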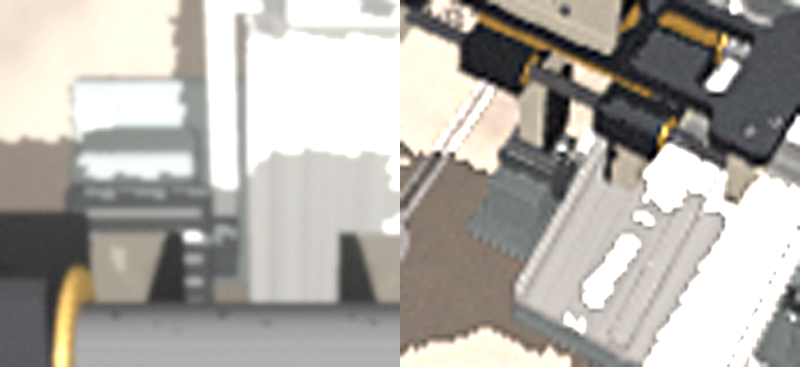

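```bash
python3 - <<'E'
from h import *
p=viewer.camera_params("wrist");s=viewer.camera_params("scene")
y=np.radians(12.8);ex=np.array([np.cos(y),np.sin(y),0]);ey=np.array([-ex[1],ex[0],0])
k=np.array([.5203,-.2033,0])-.0037*ex+.0225*ey; print(k)
for z in(.056,.046):
  for a,b in((.015,.015),(.015,-.015),(-.015,-.015),(-.015,.015)):
    q=k+a*ex+b*ey+[0,0,z]; w=proj(p,q);c=proj(s,q)
    print(z,a,b,"wristcrop",np.round((w-[170,150])*3.333),"scenecrop",np.round((c-[270,220])*4.6+[400,0]))
E
```

```text
[ 0.51170711 -0.18217887  0.        ]
0.056 0.015 0.015 wristcrop [ 62. 185.] scenecrop [522. 105.]
0.056 0.015 -0.015 wristcrop [212. 185.] scenecrop [576. 131.]
0.056 -0.015 -0.015 wristcrop [214. 322.] scenecrop [546. 174.]
0.056 -0.015 0.015 wristcrop [ 70. 322.] scenecrop [491. 147.]
0.046 0.015 0.015 wristcrop [ 73. 170.] scenecrop [521. 117.]
0.046 0.015 -0.015 wristcrop [215. 171.] scenecrop [575. 143.]
0.046 -0.015 -0.015 wristcrop [216. 302.] scenecrop [545. 186.]
0.046 -0.015 0.015 wristcrop [ 79. 301.] scenecrop [491. 159.]
```

The key is still up, since its edges match z = 56 mm. The fingertips show up roughly 10 mm higher than the nominal TCP, so I'll go down in small steps and watch the force.

```bash
python3 -m pendant '[[-0.34,[0,0,0.003],[0,0,0]],[-0.34,[0,0,0.003],[0,0,0]]]'; python3 -m pendant '[[-0.34,[0,0,0.003],[0,0,0]],[-0.34,[0,0,0.003],[0,0,0]]]'
python3 - <<'E'
from h import *
import cv2
o=sensors.get_obs(); print(o["tool_pos"],o["force"],o["moment"],o["tau"])
sc=viewer.snapshot("scene"); im=viewer.snapshot("wrist")
a=cv2.convertScaleAbs(cv2.resize(im[110:260,170:333,::-1],(400,367),interpolation=cv2.INTER_CUBIC),alpha=1.3)
b=cv2.convertScaleAbs(cv2.resize(sc[220:300,270:357,::-1],(400,367),interpolation=cv2.INTER_CUBIC),alpha=1.3)
cv2.imwrite("pics/w5.png",np.hstack([a,b]))
E
```

```text
clock: 3.7
tool_pos: [0.5164, -0.2066, 0.0402]
orientation: [-180.0, 0.0, 13.0]
force: [0.0, -0.4, -0.2]
opening: 0.0287
gripper_force: 0.0
clock: 3.87
tool_pos: [0.5163, -0.2066, 0.037]
orientation: [-180.0, 0.0, 13.0]
force: [-0.4, 0.1, -0.5]
opening: 0.0291
gripper_force: 0.0
[ 0.51629331 -0.20663394  0.0370175 ] [-0.3838768   0.11306668 -0.54464777] [-0.0968061   0.06747849  0.04302425] [ 5.01093396e-02 -4.91731346e+01  2.23590249e+01  5.26194513e+00
  1.89747568e-01 -5.98421339e-04]
```

View pics/w5.png

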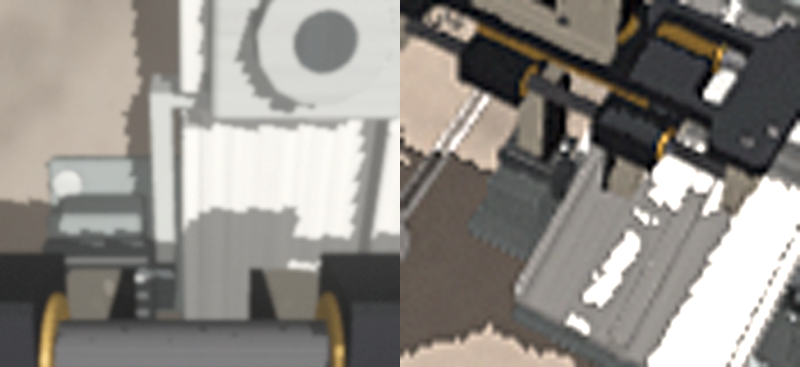

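The key is still untouched, and the tips appear just above it at about (540,155) in the right panel. I'll keep stepping down.

```bash
for i in 1; do python3 -m pendant '[[-0.34,[0,0,0.003],[0,0,0]],[-0.34,[0,0,0.003],[0,0,0]]]' | egrep 'pos|force'; python3 -m pendant '[[-0.34,[0,0,0.003],[0,0,0]],[-0.34,[0,0,0.003],[0,0,0]]]'| egrep 'pos|force'; python3 -m pendant '[[-0.34,[0,0,0.003],[0,0,0]],[-0.34,[0,0,0.003],[0,0,0]]]'| egrep 'pos|force'; done
```

```text
tool_pos: [0.5164, -0.2066, 0.0341]
force: [0.5, -0.5, 0.0]
gripper_force: 0.0
tool_pos: [0.5168, -0.2067, 0.0313]
force: [0.2, 0.1, 0.7]
gripper_force: 0.3
tool_pos: [0.5168, -0.2067, 0.0284]
force: [1.0, -0.5, 2.2]
gripper_force: 0.8
```

Contact came at about TCP z ≈ 0.030, which matches the optical estimate of tips ~26 mm short. Next is a 10 mm press.

```bash
python3 -m pendant '[[-0.34,[0,0,0.003],[0,0,0]],[-0.34,[0,0,0.003],[0,0,0]]]' | egrep 'pos|force'; python3 -m pendant '[[-0.34,[0,0,0.003],[0,0,0]],[-0.34,[0,0,0.003],[0,0,0]]]'| egrep 'pos|force'; python3 -m pendant '[[-0.34,[0,0,0.002],[0,0,0]],[-0.34,[0,0,0.002],[0,0,0]],[-0.34,[0,0,0.002],[0,0,0]],[-0.34,[0,0,0.002],[0,0,0]]]'
python3 - <<'E'
from h import *
import cv2
o=sensors.get_obs(); print(o["tool_pos"],o["force"])
sc=viewer.snapshot("scene"); im=viewer.snapshot("wrist")
cv2.imwrite("pics/w6w.png",im[:,:,::-1]);cv2.imwrite("pics/w6s.png",sc[:,:,::-1])
E
```

```text
tool_pos: [0.5169, -0.2067, 0.0254]
force: [0.4, -0.4, 4.3]
gripper_force: 1.9
tool_pos: [0.5165, -0.2068, 0.0225]
force: [-0.4, -0.0, 4.8]
gripper_force: 3.2
clock: 5.13
tool_pos: [0.5166, -0.2068, 0.0221]
orientation: [180.0, -0.0, 13.1]
force: [-5.7, 1.2, 18.3]
opening: 0.0288
gripper_force: 10.1
[ 0.51663292 -0.20683061  0.02209421] [-5.67776469  1.20972376 18.31767891]
```

```bash
python3 - <<'E'
import cv2,numpy as np
w=cv2.imread("pics/w6w.png");s=cv2.imread("pics/w6s.png")
a=cv2.convertScaleAbs(cv2.resize(w[70:250,150:350],(400,360),interpolation=cv2.INTER_CUBIC),alpha=1.2)
b=cv2.convertScaleAbs(cv2.resize(s[190:302,270:395],(400,360),interpolation=cv2.INTER_CUBIC),alpha=1.2)
cv2.imwrite("pics/w6.png",np.hstack([a,b]))
E
```

```text
(no output)
```

View pics/w6.png

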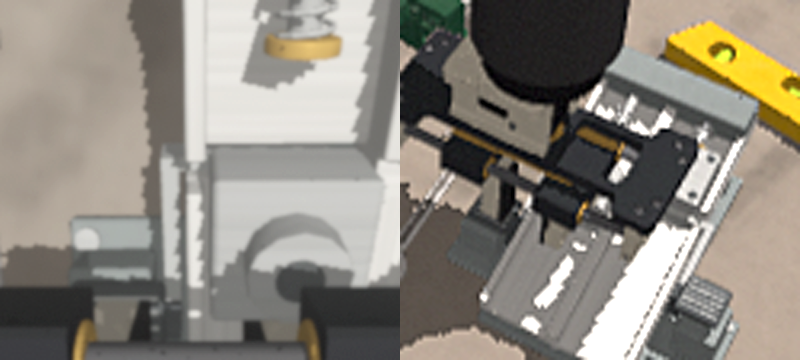

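The block has popped out and is held in the left lane, its boss at about (300,282) in the left panel. The key is at its stop and the flat block hasn't moved. I'll ease the push slightly, then check that the block is at rest and where it is.

```bash
python3 -m pendant '[[-0.34,[0,0,-0.001],[0,0,0]],[-0.34,[0,0,-0.001],[0,0,0]],[-0.34,[0,0,-0.001],[0,0,0]],[-0.34,[0,0,-0.001],[0,0,0]]]'
python3 - <<'E'
from h import *
import cv2
p=viewer.camera_params("wrist"); o=sensors.get_obs(); im=viewer.snapshot("wrist"); a=cv2.imread("pics/w6w.png")[:,:,::-1]
print("diff in block area",cv2.absdiff(np.ascontiguousarray(a),im)[140:225,250:345].mean(), o["tool_pos"],o["force"])
y=np.radians(12.8);ex=np.array([np.cos(y),np.sin(y),0]);ey=np.array([-ex[1],ex[0],0]);t=np.array(o["tool_pos"])
k=np.array([.5117,-.1822,0]); org=k+.056*ex-.077*ey   # jig origin
# rear top edge of the block: crop row ~183, sides 215..383 ; boss top centre (300,282)
for n,u,v,z in(("boss",300,282,.078),("rear_topL",212,182,.074),("rear_topR",383,180,.074)):
    q=onz(p,(u/2+150,v/2+70),z)-org; r=q@ex; print(n,"ramp x",r*np.cos(.2618)+(z-.053)*np.sin(.2618),"y",q@ey)
print("tcp jig x,y",(t-org)@ex,(t-org)@ey)
E
```

```text
clock: 5.57
tool_pos: [0.5166, -0.2068, 0.0223]
orientation: [180.0, -0.0, 13.0]
force: [-3.4, 1.4, 11.0]
opening: 0.0293
gripper_force: 5.3
diff in block area 0.9255727554179567 [ 0.51661401 -0.20680301  0.02229609] [-3.36703495  1.42367239 10.9506443 ]
boss ramp x -0.022675780580918414 y 0.02653236307553821
rear_topL ramp x -0.00021605908136747287 y 0.04861310093461496
rear_topR ramp x 0.0004111069423587757 y 0.006841618155901595
tcp jig x,y -0.05665886970123135 0.05191970377417311
```

```bash
python3 -c "
from plant import workorder; print(workorder.close_job())"
```

```text
the job is handed in; nothing more can be done
None
```

I've handed the job in: the left key is held down at its stop, and the boss block is at rest on the ramp against the other finger, its centre about 22 mm below the gate; the flat block is still in its pocket.

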